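# Lay two jar lids hollow side down in the drying board

## Task

The two washed jar lids stand on edge on the middle strip of the wooden drying board. Tip each lid over towards its hollow side and nudge it into a recess of the board, so that both lie flat in the large round recesses, hollow side down and fully seated, where no overspray can settle inside them. Do not knock over the two small paint bottles standing in the board.

Things in the scene. Friction and masses are not known exactly. Their poses are not given: they have to be found in the camera images.
- board: wooden drying board lying flat on the cart top, fixed, 180 (x) x 290 (y) x 18 mm (z). Origin at the centre of its underside, top at z = 18 mm. A flat strip about 24 mm wide (a light inlay shows it), flush with the top, runs along its y axis at x = 0 between two large round recesses on each side
- lid_a: white 30 g octagonal jar lid, 56 mm across flats, 61 over corners, 16 tall: one face closed (4 mm thick), the other hollow (12 deep, 4 mm walls, dark liner). Starts on edge, on a flat, on the board's middle strip, faces looking across it. Origin at its very centre, 8 mm from either face; x axis points out of the closed face: level at the start, straight up when hollow side down
- lid_b: white 30 g octagonal jar lid, 56 mm across flats, 61 over corners, 16 tall: one face closed (4 mm thick), the other hollow (12 deep, 4 mm walls, dark liner). Starts on edge, on a flat, on the board's middle strip, faces looking across it. Origin at its very centre, 8 mm from either face; x axis points out of the closed face: level at the start, straight up when hollow side down
- recess0 (a point): centre of the floor of a round recess for a lid in the drying board, 68 mm across, 9 mm deep; at board x = -46, y = -56 mm
- recess1 (a point): centre of the floor of a round recess for a lid in the drying board, 68 mm across, 9 mm deep; at board x = -46, y = +56 mm
- recess2 (a point): centre of the floor of a round recess for a lid in the drying board, 68 mm across, 9 mm deep; at board x = +46, y = -56 mm
- recess3 (a point): centre of the floor of a round recess for a lid in the drying board, 68 mm across, 9 mm deep; at board x = +46, y = +56 mm
- bottle_a: small dropper paint bottle with a white cap, 30 mm across, 70 mm tall, standing loosely in its own small recess (33 mm across, 9 mm deep) at board x = -46, y = +118 mm, near a corner of the drying board; origin at the centre of its underside, z up along it. Leave it standing.
- bottle_b: small dropper paint bottle with a white cap, 30 mm across, 70 mm tall, standing loosely in its own small recess (33 mm across, 9 mm deep) at board x = +46, y = -118 mm, near the other corner diagonally of the drying board; origin at the centre of its underside, z up along it. Leave it standing.
There are look-alikes about, which are no part of the job. What is shaped like the lid_a but green is not meant. What is shaped like the lid_b but yellow is not meant.

How it is judged:
By the outcome, as a careful person would: the job done as asked, in the order asked, and still so for the second after the job is handed in, with the robot touching nothing.
It also fails if it takes over 54 s, if anything falls off the work surface, if the arm or the gripper's body presses on something with over 40 N, if the wrist force passes 120 N, or if a joint passes its speed limit or range.

## Robot

A 6-joint arm with a two-finger parallel gripper is mounted at the origin on the work surface. World frame = base frame: x ahead of the robot, y to its left, z up, the work surface at z = 0. Lengths are in m, angles in degrees, forces in N, time in s.
With the tool pointing down it reaches from about 0.35 to 0.875 m from the base axis. Payload 4.2 kg.
Tool frame: the origin (TCP) lies midway between the tips of the shut fingers; the grasp point (between the pads) lies 19 mm behind it; z points along the fingers, y is the line along which they close (so a half turn about z gives the same grasp; the last joint's range is limited). The gripper opens to 87 mm and grips with 3 to 60 N. Pads are 19 mm wide; open, the fingers measure 117 mm over their backs; the gripper's body (75 mm by 190 mm) begins 51 mm behind the grasp point.
Start: joints at [84.259, 22.042, 0.453, 0, -68.411, -14.817], TCP at [0.219, 0.585, 0.186] pointing down, gripper open.
Joint ranges: [-179.83, 179.83], [-69.29, 118.12], [-61.27, 80.66], [-181.25, 117.63], [-171.15, -9.14], [-177.46, 177.46]. Speed limits (degrees/s): [159.86, 159.86, 180, 180, 180, 180].

## Interface

Orientations are given as a 3x3 rotation matrix whose columns are the frame's x, y, z axes.
In Python, from station import * gives the robot as it stands.
- The arm moves only by the tool move_arm, never from a script. Its argument "targets" is text: rows parted by semicolons, each of 4 numbers parted by spaces: the shift along the world's x, y, z in units of 25 mm (1.0 is 25 mm), then the turn about the world's z in units of 5 degrees (1.0 is 5 degrees). In form: tx ty tz spin; .... A call has 1 to 10 rows; each row shifts and turns the commanded pose from where the row before left it; what a row does not reach is not made up. A row lasts 1/12 s, in which the tool goes at most 41.7 mm and 7.16 degrees, less where a joint would pass 70% of its speed; a pose out of reach is approached as far as the arm can. A call is refused whole if a number of a shift passes 1 or a number of a turn 1, either way. A call with a gripper value outside its range is refused whole. "gripper" is the finger opening in mm, from 0 to 87, set as the call begins (left out, the last holds). The fingers move at their own pace and stop on an object; the grip force is fixed at half the most. Time passes only in rows, so rows that do not move let the fingers close. It gives the time, the measured TCP pose, the force, the opening and the grip force at its end, in the units of the state.
- sense(): the state, without advancing time (a new reading comes with each control period).
- capture(name): name is "scene" or "top"; returns a dict with "image" (384x512x3 uint8, blue, green, red), "fx", "fy", "cx", "cy" (pixels), "world_from_camera" (4x4, takes a point from camera to world coordinates). Camera axes: x right, y up, looking along -z (the intrinsics and any distortion apply to the point x, -y, -z); pixel columns grow to the right and rows downward; lengths in m; the calibration is good to about 2 mm. A picture is of the moment at which its call begins. There is no depth.
- finish_job(): hands the job in; it is judged then, once.
The state is a dict: "time_s": time; "joints": joint angles; "joint_velocities": joint speeds; "effort": joint torques, N m; "tcp_pos": TCP position; "ee_rot": TCP orientation; "wrist_force": force on the tool from outside, world axes, zero at the start; "moment": the same for the moment, N m; "gripper_width": opening from 0.0 (shut) to 1.0 (fully open); "gripper_force": force on a finger pad.
Only numpy, scipy, OpenCV 4.12 (cv2) and the standard library are available. Lean on these libraries where they do the work, as an engineer would, in place of code of your own. Each camera call takes 0.05 s, during which the arm holds its last target. There are 200 camera calls.

## Working session

There is one attempt and no reset: what is moved stays moved. The work goes in short steps, Python scripts to look and compute and a tool call to move; the robot and the scene stay as the last step left them, time stands still between calls to the robot, and variables do not carry over. Pictures are saved under pics/ and viewed, at most 10 in all, crops included, and the job is handed in when it is done.

Besides the shell and the picture viewer there is one more tool, called after "Request:" by a JSON object that holds its "api" and its "payload", one argument or row to a line. move_arm: Moves the arm, as the interface text tells. Its arguments: {"type":"object","properties":{"targets":{"type":"string"},"gripper":{"type":"number"}},"required":["targets"]}

```bash
mkdir -p pics; python3 - <<'E'
from station import *
import cv2,numpy as np
for n in("scene","top"):
    c=capture(n);cv2.imwrite(f"pics/{n}0.png",c["image"]);print(n,{k:(np.round(v,4).tolist() if k!="image" else 0) for k,v in c.items()})
s=sense();print(s["time_s"],s["tcp_pos"],s["ee_rot"],s["gripper_width"])
E
```

```text
scene {'image': 0, 'fx': 418.2207, 'fy': 418.2207, 'cx': 261.1539, 'cy': 188.7174, 'world_from_camera': [[-0.4924, -0.5765, 0.652, 1.1183], [0.8703, -0.3354, 0.3607, 0.2618], [0.0107, 0.7451, 0.6669, 0.5674], [0.0, 0.0, 0.0, 1.0]]}
top {'image': 0, 'fx': 459.4206, 'fy': 459.4206, 'cx': 252.7392, 'cy': 194.8799, 'world_from_camera': [[-0.1217, 0.968, -0.2195, 0.4253], [-0.9926, -0.1192, 0.0246, 0.0059], [-0.0024, 0.2209, 0.9753, 0.9259], [0.0, 0.0, 0.0, 1.0]]}
0.1 [0.21925799 0.58464227 0.18477632] [[ 9.36250135e-01 -3.51333668e-01 -5.81617549e-04]
 [-3.51334134e-01 -9.36248320e-01 -1.84640179e-03]
 [ 1.04164661e-04  1.93303603e-03 -9.99998126e-01]] 1.001051086526136
```

View pics/scene0.png

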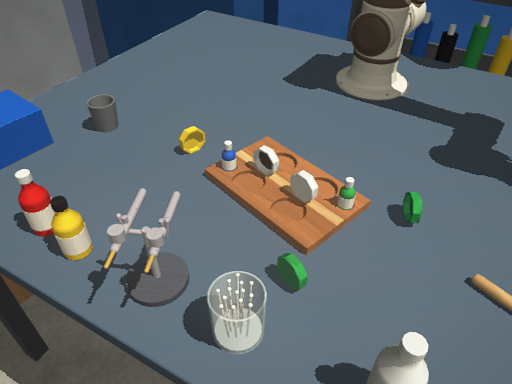

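View pics/top0.png

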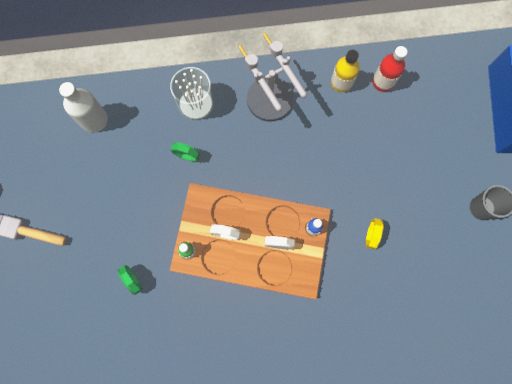

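The scene view shows the lids on the strip at about (266,161) and (304,187). In the top view they are at (225,232) and (280,243), with bottles at (186,250) and (315,227). Next I'll measure them.

```bash
cat > h.py <<'E'
import cv2,numpy as np
from station import *
def ray(c,u,v,z):
    T=np.array(c["world_from_camera"]);d=T[:3,:3]@np.array([(u-c["cx"])/c["fx"],-(v-c["cy"])/c["fy"],-1]);o=T[:3,3]
    return o+d*(z-o[2])/d[2]
def proj(c,p):
    T=np.array(c["world_from_camera"]);q=T[:3,:3].T@(np.array(p)-T[:3,3])
    return c["cx"]+c["fx"]*q[0]/-q[2],c["cy"]-c["fy"]*q[1]/-q[2]
def hsv(c): return cv2.cvtColor(c["image"],cv2.COLOR_BGR2HSV)
E
python3 - <<'E'
from h import *
cs={n:capture(n) for n in("scene","top")}
for n,c in cs.items():
    H=hsv(c);m=cv2.inRange(H,(4,90,60),(25,255,255))
    x0,y0,x1,y1=(195,130,380,245) if n=="scene" else (160,175,340,305)
    M=np.zeros_like(m);M[y0:y1,x0:x1]=m[y0:y1,x0:x1];M=cv2.morphologyEx(M,cv2.MORPH_CLOSE,np.ones((9,9)))
    k=max(cv2.findContours(M,0,2)[0],key=cv2.contourArea)[:,0]
    P=np.array([ray(c,u,v,.018)[:2] for u,v in cv2.convexHull(k)[:,0]])
    r=cv2.minAreaRect((P*1000).astype(np.float32));print(n,"board",r)
    w=cv2.inRange(H,(0,0,125),(179,70,255));W=np.zeros_like(w);W[y0:y1,x0:x1]=w[y0:y1,x0:x1]
    for k in cv2.findContours(W,0,2)[0]:
        if cv2.contourArea(k)>15:
            b=cv2.minAreaRect(k);print(" white",cv2.contourArea(k),np.round(b[0],1),np.round(b[1],1),np.round(b[2]),[np.round(ray(c,*q,.074)[:2],4).tolist() for q in cv2.boxPoints(b)],np.round(ray(c,*b[0],.074)[:2],4))
a=cv2.resize(cs["scene"]["image"][135:235,205:345],None,fx=5,fy=5,interpolation=cv2.INTER_CUBIC)
b=cv2.resize(cs["top"]["image"][180:300,165:335],None,fx=4.5,fy=4.5,interpolation=cv2.INTER_CUBIC)
cv2.imwrite("pics/a1.png",a);cv2.imwrite("pics/b1.png",b)
E
```

```text
scene board ((551.6935424804688, -1.6184539794921875), (298.1111755371094, 190.46029663085938), 72.06986999511719)
 white 118.5 [346.5 202.5] [11. 15.] 90.0 [[0.5867, 0.1224], [0.5736, 0.145], [0.5996, 0.1545], [0.6123, 0.1325]] [0.5932 0.1387]
 white 203.5 [308.1 182.6] [30.3 14.1] 55.0 [[0.5713, 0.027], [0.5388, 0.0351], [0.5865, 0.0914], [0.6159, 0.0826]] [0.5791 0.0599]
 white 250.5 [266.  159.7] [27.7 22.5] 56.0 [[0.5607, -0.075], [0.5058, -0.0636], [0.5566, -0.0024], [0.6062, -0.0152]] [ 0.5586 -0.0382]
 white 10570.0 [287. 187.] [114. 184.] 90.0 [[0.5452, -0.2153], [0.3493, 0.1184], [0.6558, 0.2158], [0.798, -0.0302]] [0.6088 0.0325]
top board ((540.7735595703125, -2.3857574462890625), (290.6974792480469, 180.09756469726562), 72.09405517578125)
 white 23091.0 [249.5 239.5] [129. 179.] 90.0 [[0.6777, 0.1565], [0.6356, -0.1846], [0.3977, -0.1454], [0.4371, 0.1751]] [0.5333 0.0008]
```

View pics/a1.png

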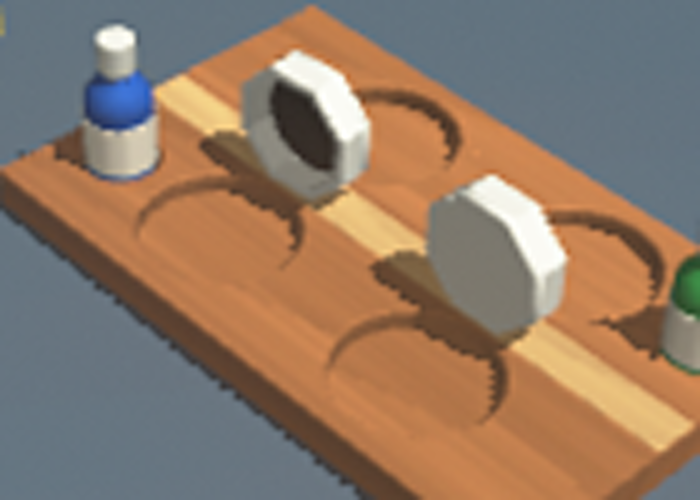

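View pics/b1.png

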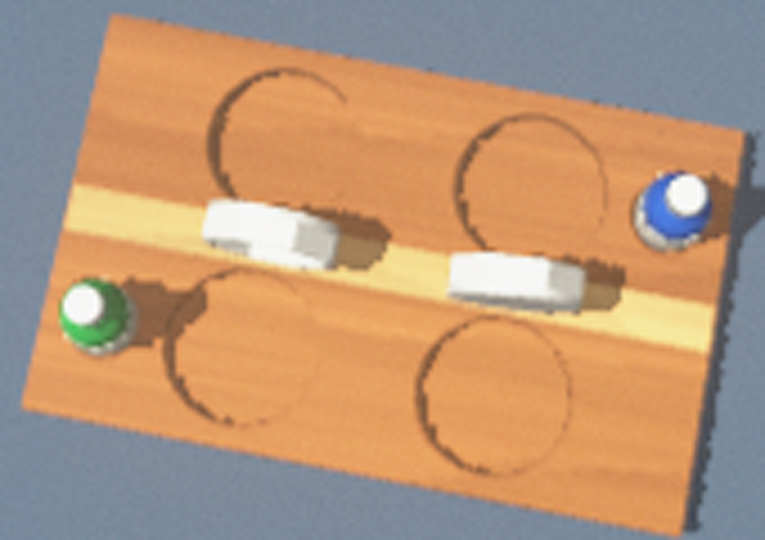

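The crops show that the lid near the blue bottle (lid P) has its hollow facing board +x, towards the scene camera. The lid near the green bottle (lid Q) shows its closed face to that camera, so its hollow faces board -x. The top view puts the board centre near (0.541,-0.002), with its y axis at about 72°. Next I'll locate the lids and bottles in the board frame.

```bash
cat >> h.py <<'E'
a=np.radians(-17.9);BX=np.array([np.cos(a),np.sin(a)]);BY=np.array([-BX[1],BX[0]]);B0=np.array([.5408,-.0024])
def b2w(x,y): return B0+BX*x/1000+BY*y/1000
def w2b(p): d=(np.array(p)[:2]-B0)*1000; return np.round([d@BX,d@BY],1)
def lids(c,z=.06):
    H=hsv(c);w=cv2.inRange(H,(0,0,150),(179,60,255));W=np.zeros_like(w);W[175:305,165:335]=w[175:305,165:335]
    for k in cv2.findContours(W,0,2)[0]:
        if cv2.contourArea(k)>15:
            b=cv2.minAreaRect(k);print("white",cv2.contourArea(k),np.round(b[0],1),np.round(b[1],1),"board",w2b(ray(c,*b[0],z)),[w2b(ray(c,*q,z)).tolist() for q in cv2.boxPoints(b)])
E
python3 - <<'E'
from h import *
c=capture("top");lids(c)
H=hsv(c)
m=cv2.inRange(H,(17,60,150),(30,200,255));m[:175]=0;m[305:]=0
v,u=np.nonzero(m[:,165:335]);P=np.array([ray(c,x+165,y,.018) for x,y in zip(u,v)]);d=np.array([w2b(p) for p in P])
print("strip",len(d),np.polyfit(d[:,1],d[:,0],1),np.percentile(d,[2,50,98],axis=0))
for n,x,y in(("b",46,-118),("a",-46,118)): print(n,proj(c,[*b2w(x,y),.079]))
for x in(-46,46):
    for y in(-56,56): print(x,y,np.round(b2w(x,y),4),np.round(proj(c,[*b2w(x,y),.018]),1))
E
```

```text
white 51.5 [183. 247.] [8. 8.] board [-44.  121.5] [[-38.1, 130.6], [-35.2, 115.8], [-49.9, 112.5], [-52.8, 127.3]]
white 289.5 [279.1 242.2] [29.7 11.7] board [ -0.9 -54.8] [[-14.2, -27.7], [8.0, -26.0], [12.4, -82.0], [-9.7, -83.3]]
white 303.5 [224.6 231.6] [30.  12.4] board [-0.6 50.5] [[-12.1, 78.9], [11.5, 79.3], [11.0, 22.0], [-12.6, 22.0]]
white 21.5 [309.7 227.2] [15.5  8. ] board [  38.2 -106.7] [[49.1, -94.3], [55.1, -108.4], [27.5, -119.1], [21.6, -105.1]]
white 56.0 [317.  222.5] [9. 8.] board [  49.8 -119. ] [[57.0, -110.1], [59.8, -125.1], [42.7, -127.8], [39.8, -112.9]]
white 7621.0 [249.5 239.5] [129. 169.] board [-6.4  1.2] [[86.4, 187.3], [148.7, -136.6], [-93.6, -173.6], [-152.2, 130.8]]
strip 935 [-0.005028   -1.49595725] [[ -10.232 -139.896]
 [  -1.9     -2.5  ]
 [  10.232  140.796]]
b (np.float64(317.5368406030658), np.float64(222.73550779035696))
a (np.float64(183.08639383609324), np.float64(247.28951471574268))
-46 -56 [ 0.4798 -0.0416] [274.5 267.5]
-46 56 [0.5142 0.065 ] [218.5 256.7]
46 -56 [ 0.5674 -0.0698] [282.8 221.9]
46 56 [0.6018 0.0368] [227.9 211.5]
```

Request:
{"api": "move_arm", "payload": {
  "targets": "0.66 -1 0 0.5; 0.66 -1 0 0; 0.66 -1 0 0; 0.66 -1 0 0; 0.66 -1 0 0; 0.66 -1 0 0; 0.66 -1 0 0; 0.66 -1 0 0; 0.66 -1 0 0; 0.66 -1 0 0",
  "gripper": 0
}}

```text
time_s: 1.08
tcp_pos: [0.3849, 0.3338, 0.1858]
ee_rot: [[0.951, -0.31, 0.0], [-0.31, -0.951, 0.0], [-0.0, -0.0, -1.0]]
wrist_force: [-0.2, 0.7, -0.4]
gripper_width: 0.326
gripper_force: 0.0
```

Request:
{"api": "move_arm", "payload": {
  "targets": "0.66 -1 0 0; 0.66 -1 0 0; 0.66 -1 0 0; 0.66 -1 0 0; 0.66 -1 0 0; 0.66 -1 0 0; 0.66 -1 0 0; 0.66 -1 0 0; 0.66 -1 0 0; 0.66 -1 0 0"
}}

```text
time_s: 1.92
tcp_pos: [0.55, 0.0838, 0.1858]
ee_rot: [[0.951, -0.31, 0.0], [-0.31, -0.951, 0.0], [-0.0, -0.0, -1.0]]
wrist_force: [-0.5, 0.9, -0.2]
gripper_width: 0.007
gripper_force: 0.0
```

Request:
{"api": "move_arm", "payload": {
  "targets": "0.7 -0.94 0 0; 0.7 -0.94 0 0; 0 0 -1 0; 0 0 -1 0; 0 0 -1 0; 0 0 -1 0; 0 0 -1 0; 0 0 -0.2 0; 0 0 0 0"
}}

```text
time_s: 2.67
tcp_pos: [0.583, 0.0377, 0.0539]
ee_rot: [[0.951, -0.31, -0.004], [-0.31, -0.951, -0.002], [-0.004, 0.003, -1.0]]
wrist_force: [-1.1, -0.6, 0.2]
gripper_width: 0.006
gripper_force: 0.0
```

```bash
python3 - <<'E'
from h import *
c=capture("scene");cv2.imwrite("pics/a2.png",cv2.resize(c["image"][95:245,195:385],None,fx=4,fy=4,interpolation=2));s=sense();print(s["tcp_pos"],w2b(s["tcp_pos"]))
E
```

```text
[0.58461538 0.03808849 0.05577429] [29.3 52. ]
```

View pics/a2.png

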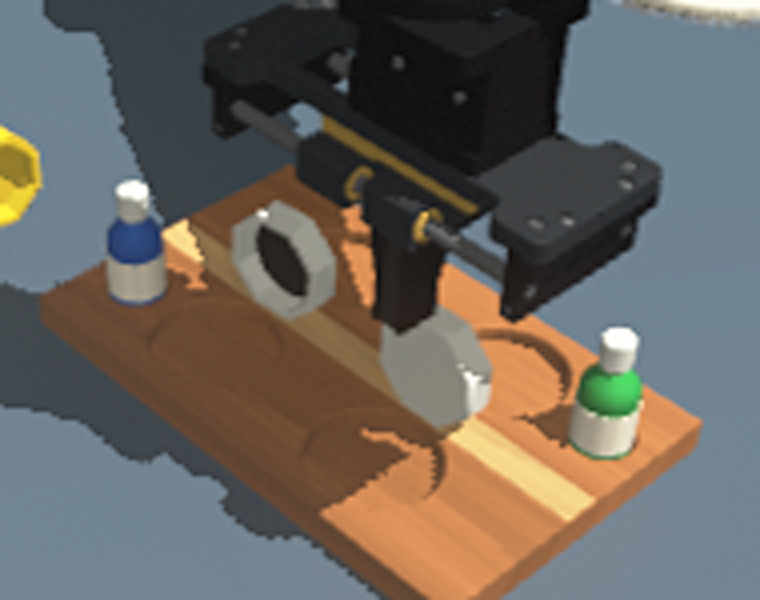

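The gripper sits in front of Q's closed face, with the finger near crop pixel (410,300). I'll tip Q slowly towards board -x.

Request:
{"api": "move_arm", "payload": {
  "targets": "-0.15 0.05 0 0; -0.15 0.05 0 0; -0.15 0.05 0 0; -0.15 0.05 0 0; -0.15 0.05 0 0; -0.15 0.05 0 0; -0.15 0.05 0 0; 0 0 0 0; 0 0 0 0; 0 0 0 0"
}}

```text
time_s: 3.55
tcp_pos: [0.5583, 0.047, 0.0558]
ee_rot: [[0.951, -0.31, 0.0], [-0.31, -0.951, -0.0], [0.0, -0.0, -1.0]]
wrist_force: [0.4, -0.2, 0.6]
gripper_width: 0.004
gripper_force: 0.0
```

Request:
{"api": "move_arm", "payload": {
  "targets": "0.6 -0.2 0.3 0; 0.8 -0.26 0.7 0; 0 0 0 0"
}}

```text
time_s: 3.8
tcp_pos: [0.5988, 0.0352, 0.0839]
ee_rot: [[0.951, -0.31, 0.009], [-0.31, -0.951, 0.0], [0.008, -0.003, -1.0]]
wrist_force: [1.0, 0.7, 1.2]
gripper_width: 0.004
gripper_force: 0.0
```

```bash
python3 - <<'E'
from h import *
I=[]
for n,(y0,y1,x0,x1) in {"scene":(125,245,195,385),"top":(170,300,150,340)}.items():
    c=capture(n);I.append(cv2.resize(c["image"][y0:y1,x0:x1],(399,270),interpolation=2))
cv2.imwrite("pics/a3.png",np.hstack(I));s=sense();print(s["tcp_pos"],w2b(s["tcp_pos"]));lids(capture("top"),.025)
E
```

```text
[0.59393006 0.03533356 0.08091235] [39.  52.2]
white 51.5 [183. 247.] [8. 8.] board [-41.2 127.6] [[-35.1, 137.0], [-32.1, 121.6], [-47.4, 118.1], [-50.4, 133.5]]
white 63.0 [279.5 240.5] [ 7. 11.] board [  7.1 -56. ] [[11.8, -44.1], [15.9, -65.4], [2.4, -67.8], [-1.7, -46.6]]
white 131.5 [220.1 230.9] [20.6 11.4] board [ 3.6 62.5] [[-6.5, 83.4], [16.1, 82.6], [13.8, 41.7], [-8.7, 42.6]]
white 34.0 [318.1 223.2] [6.7 7.2] board [  55.4 -125. ] [[56.4, -115.4], [65.2, -126.9], [54.4, -134.6], [45.7, -123.2]]
white 761.5 [186.5 190.5] [31. 43.] board [ 71.2 145.9] [[94.5, 196.0], [111.0, 110.2], [48.2, 96.7], [31.9, 181.2]]
```

View pics/a3.png

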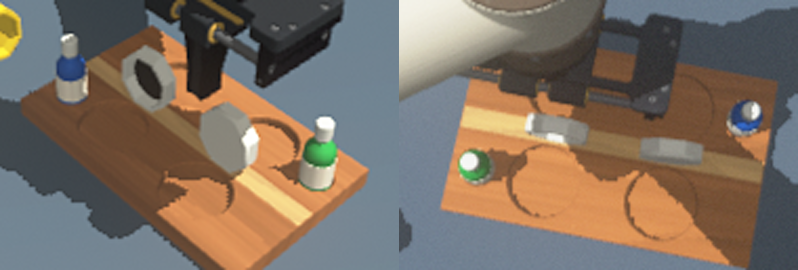

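Lid Q is still standing at top-view pixel (224,231), so it rocked back. I'll push it further.

Request:
{"api": "move_arm", "payload": {
  "targets": "-0.5 0.16 -0.8 0; -0.4 0.13 0 0; -0.15 0.05 0 0; -0.15 0.05 0 0; -0.15 0.05 0 0; -0.15 0.05 0 0; -0.15 0.05 0 0; 0 0 0 0"
}}

```text
time_s: 4.62
tcp_pos: [0.5515, 0.0492, 0.0612]
ee_rot: [[0.951, -0.31, 0.0], [-0.31, -0.951, 0.0], [0.0, -0.0, -1.0]]
wrist_force: [0.1, -0.7, 0.4]
gripper_width: 0.007
gripper_force: 0.0
```

Request:
{"api": "move_arm", "payload": {
  "targets": "-0.15 0.05 0 0; -0.15 0.05 0 0; 0 0 0 0; 0 0 0 0; 0 0 0 0"
}}

```text
time_s: 5.03
tcp_pos: [0.5446, 0.0515, 0.0608]
ee_rot: [[0.951, -0.31, 0.0], [-0.31, -0.951, 0.0], [0.0, -0.0, -1.0]]
wrist_force: [-1.1, -0.7, 0.5]
gripper_width: 0.007
gripper_force: 0.0
```

```bash
python3 - <<'E'
from h import *
I=[]
for n,(y0,y1,x0,x1) in {"scene":(125,245,195,385),"top":(170,300,150,340)}.items():
    c=capture(n);I.append(cv2.resize(c["image"][y0:y1,x0:x1],(399,270),interpolation=2))
cv2.imwrite("pics/a4.png",np.hstack(I));s=sense();print(s["tcp_pos"],w2b(s["tcp_pos"]));lids(capture("top"),.025)
E
```

```text
[0.54459703 0.05142199 0.06072957] [-12.9  52.4]
white 2473.0 [225.5 280. ] [121.  48.] board [-87.8  32.9] [[-153.8, 137.2], [-65.0, 158.2], [-20.4, -73.8], [-110.1, -89.6]]
white 237.0 [329.5 261.5] [41.  9.] board [ -14.9 -158.7] [[23.0, -143.9], [26.4, -161.3], [-52.0, -173.2], [-55.3, -156.2]]
white 70.5 [281.1 240.9] [12.6  7.3] board [  6.9 -59.2] [[-1.2, -47.4], [13.1, -46.4], [15.1, -71.1], [0.7, -72.0]]
white 30.0 [317. 223.] [6. 6.] board [  55.4 -122.8] [[60.2, -116.0], [62.5, -127.7], [50.6, -129.6], [48.3, -117.9]]
white 671.5 [183.  233.5] [36. 43.] board [-15.3 133.5] [[-63.1, 158.6], [20.1, 178.4], [33.6, 107.8], [-49.8, 89.6]]
white 2062.0 [284.5 189. ] [28. 99.] board [111.5 -47.5] [[121.3, 56.3], [159.2, -141.0], [101.8, -149.8], [64.4, 44.8]]
```

View pics/a4.png

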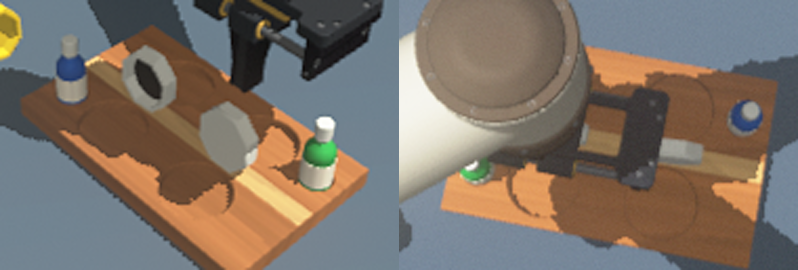

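```bash
python3 - <<'E'
from h import *
s=sense()
for n in("scene","top"):
    c=capture(n)
    print(n,"tcp",proj(c,s["tcp_pos"]),"tcp+70",proj(c,s["tcp_pos"]+np.array([0,0,.07])),"Qtop",proj(c,[*b2w(0,51),.074]),"Qbase",proj(c,[*b2w(0,51),.018]),"Pbase",proj(c,[*b2w(0,-55),.018]))
    for x,y in((90,145),(90,-145),(-90,145),(-90,-145)): print(" corner",x,y,np.round(proj(c,[*b2w(x,y),.018])))
E
```

```text
scene tcp (np.float64(311.01831482993043), np.float64(176.07406609861897)) tcp+70 (np.float64(314.58355494356465), np.float64(145.84868405887366)) Qtop (np.float64(306.39816729960677), np.float64(173.2297023310477)) Qbase (np.float64(304.0027642229514), np.float64(195.47342132650581)) Pbase (np.float64(266.5936156138007), np.float64(169.67766659596356))
 corner 90 145 [308. 247.]
 corner 90 -145 [206. 168.]
 corner -90 145 [372. 199.]
 corner -90 -145 [268. 135.]
top tcp (np.float64(222.27443607224325), np.float64(237.73912116417645)) tcp+70 (np.float64(219.581838844666), np.float64(232.5205106526298)) Qtop (np.float64(223.91562662610056), np.float64(230.17995173992705)) Qbase (np.float64(225.70582193719196), np.float64(234.2918907762891)) Pbase (np.float64(278.19696918834507), np.float64(244.3596292742452))
 corner 90 145 [189. 183.]
 corner 90 -145 [330. 209.]
 corner -90 145 [169. 270.]
 corner -90 -145 [316. 299.]
```

```bash
python3 - <<'E'
from h import *
c=capture("scene");g=cv2.cvtColor(c["image"],6)
print(g[150:196,296:330:2])
s=sense()
for dx in(-10,10):
  for dy in(-15,15):print(dx,dy,np.round(proj(c,[*b2w(-12.9+dx,52.4+dy),.0607]),1))
I=cv2.imread("pics/a2.png")
print("a2",proj(c,[.5846,.0381,.0558]))
g=cv2.cvtColor(cv2.resize(I,(190,150),interpolation=cv2.INTER_AREA),6);print(g[70:100:2,85:125:2])
E
```

```text
[[124 124 124 125 113  20  30  32  23  24  22  23  18 108 124 125 125]
 [124 124 124 125 112  22  31  32  24  25  23  22  28 126 124 124 124]
 [126 124 124 124 119  20  31  32  25  24  24  23  44 128 125 124 124]
 [121 125 124 124 115  21  33  33  26  26  23  25  60 128 125 124 125]
 [ 92 126 124 125 114  24  34  33  27  26  26  22  62 128 125 125 124]
 [ 76 106 125 125 110  26  34  33  24  24  26  25  62 127 124 125 126]
 [ 77  79 142 124 110  26  34  32  28  27  25  26  76 127 124 125 124]
 [ 82  76 119 132 110  26  34  33  27  26  27  27  84 126 125 124 124]
 [ 83  81 116 155 112  28  34  33  27  28  27  27  86 126 124 125 125]
 [ 80  83  88 170 137  29  35  34  29  28  28  29  85 125 125 125 124]
 [ 72  83  81 136  80  29  36  33  28  27  27  29  94 125 124 125 125]
 [ 70  82  82  91  53  30  36  33  30  30  28  44 106 125 124 124 125]
 [ 68  82  82  83  72  44  34  33  30  28  23  90 124 125 125 124 124]
 [ 70  80  82  82  83  75  40  32  29  26  89 122 126 125 124 125 125]
 [ 80  80  83  82  82  83  72  31  29  53 124 126 126 124 125 124 125]
 [ 82  80  81  82  82  84  84  42  
[... 2893 characters left out ...]
 156 145
  126 127]
 [109 108  96  77  81 110 134 122 129 132 131 131 131 145 153 156 157 127
  108 101]
 [112 108 107 103  81 113 132 131 131 132 131 131 131 133 153 155 156 159
  168 166]
 [109 112 109 106 106 123 131 131 132 131 131 131 132 131 141 154 155 155
  161 164]
 [103 111 111 109 104 125 131 131 131 132 131 132 131 131 131 154 155 155
  156 164]
 [ 78  93 111 109 110 111 132 131 131 130 132 131 132 132 131 154 156 152
  152 159]
 [ 79  79  85 106 111 111 127 132 131 132 132 133 132 132 132 139 251 227
  134 159]
 [ 79  77  80  80  98 112 115 133 132 131 132 132 132 132 132 129 221 209
  199 166]
 [ 78  79  77  79  79  87 110 127 132 132 131 132 132 133 132 131 209 214
  209 165]]
```

```bash
python3 - <<'E'
from h import *
c=capture("scene");s=sense();I=cv2.resize(c["image"][60:210,230:400],None,fx=4.5,fy=4.5,interpolation=2)
for y in(-95,-58,0,58,95):
  for z in(0,.035,.07):
    p=proj(c,[*(s["tcp_pos"][:2]+BY*y/1000),s["tcp_pos"][2]+z]);q=(int((p[0]-230)*4.5),int((p[1]-60)*4.5));cv2.circle(I,q,4,[(0,0,255),(0,255,255),(255,0,255)][int(z/.034)],-1)
cv2.imwrite("pics/a5.png",I)
E
```

```text
(no output)
```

View pics/a5.png

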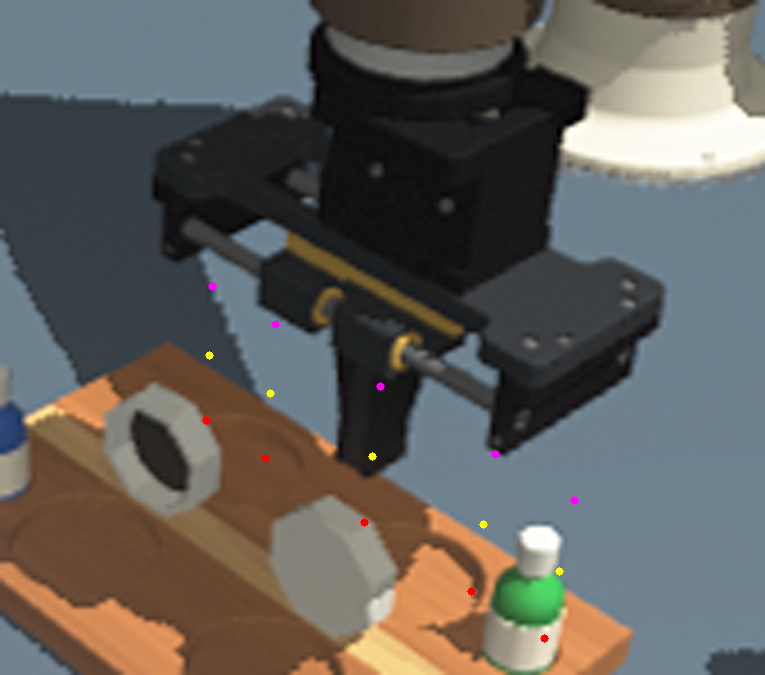

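```bash
python3 - <<'E'
from h import *
c=capture("top")
for z in(.151,.17,.186,.205):
  print("a3",z,[np.round(proj(c,[*b2w(39+dx,-43),z]),0).tolist() for dx in(-37,37)],"a4",[np.round(proj(c,[*b2w(-13+dx,-43),z-.02]),0).tolist() for dx in(-37,37)])
s=sense();print(s["joints"],s["tcp_pos"])
E
```

```text
a3 0.151 [[275.0, 233.0], [283.0, 191.0]] a4 [[270.0, 264.0], [277.0, 222.0]]
a3 0.17 [[276.0, 231.0], [284.0, 189.0]] a4 [[270.0, 263.0], [278.0, 220.0]]
a3 0.186 [[276.0, 230.0], [284.0, 186.0]] a4 [[270.0, 262.0], [278.0, 219.0]]
a3 0.205 [[277.0, 228.0], [285.0, 183.0]] a4 [[271.0, 262.0], [279.0, 217.0]]
[ 2.23830272e+01  2.17038377e+01 -2.01579283e+01  1.67868819e-03
 -4.81432986e+01  4.95543246e+01] [0.54446588 0.05139539 0.06071228]
```

The pictures agree that the fingertip is horizontally where expected but about 33 mm higher than reported, so it passed above the lid. I'll retreat, go lower and push again.

Request:
{"api": "move_arm", "payload": {
  "targets": "0.7 -0.22 0 0; 0.7 -0.22 0 0; 0.6 -0.2 0 0; 0 0 -0.7 0; 0 0 -0.65 0; -0.4 0.13 0 0; -0.15 0.05 0 0; 0 0 0 0"
}}

```text
time_s: 6.1
tcp_pos: [0.5801, 0.04, 0.027]
ee_rot: [[0.951, -0.309, -0.001], [-0.309, -0.951, -0.0], [-0.0, 0.0, -1.0]]
wrist_force: [0.1, 0.2, 0.8]
gripper_width: 0.009
gripper_force: 0.0
```

Request:
{"api": "move_arm", "payload": {
  "targets": "-0.15 0.05 0 0; -0.15 0.05 0 0; -0.15 0.05 0 0; -0.15 0.05 0 0; -0.15 0.05 0 0; -0.15 0.05 0 0; -0.15 0.05 0 0;0 0 0 0; 0 0 0 0;0 0 0 0"
}}

```text
time_s: 6.93
tcp_pos: [0.5546, 0.0488, 0.0271]
ee_rot: [[0.951, -0.31, 0.0], [-0.31, -0.951, 0.0], [0.0, -0.0, -1.0]]
wrist_force: [0.7, 0.4, -0.8]
gripper_width: 0.005
gripper_force: 0.0
```

```bash
cat >> h.py <<'E'
def snap(name):
    I=[]
    for n,(y0,y1,x0,x1) in {"scene":(125,245,195,385),"top":(170,300,150,340)}.items():
        c=capture(n);I.append(cv2.resize(c["image"][y0:y1,x0:x1],(399,270),interpolation=2))
    cv2.imwrite(name,np.hstack(I))
def flood(c,seed,t=6):  # contour of the evenly coloured patch at seed
    m=np.zeros((386,514),np.uint8);cv2.floodFill(c["image"].copy(),m,seed,0,(t,)*3,(t,)*3,4|(255<<8));return m[1:-1,1:-1]
E
python3 - <<'E'
from h import *
c=capture("scene");H=hsv(c);s=sense();print(s["tcp_pos"],w2b(s["tcp_pos"]))
m=cv2.inRange(H,(0,0,95),(179,60,255));m=(m>0)&~((H[...,0]>95)&(H[...,0]<120)&(H[...,1]>50))
print("\n".join("".join("#" if m[v,u] else "." for u in range(255,365)) for v in range(145,230,2)))
E
```

```text
[0.55467587 0.04873542 0.02703764] [-2.5 52.9]
........##....................................................................................................
.....#########...........................................................................................##...
..###############.............................................................................................
#####..############...........................................................................................
####......##########....................##....................................................................
####.........#########........................................................................................
####..........#########....................................###.......................##.......................
#####..........#########.......................................##..#..........................................
######..........########.........................................##...#.......................................
#######..........#######..............................
[... 3019 characters left out ...]
........................##...#####
..................................................................................................##.#########
.#....#........................................................................................##.############
.#.#.#.##...................................................................................##################
....#.#....#..............................................................................####################
........#####..........................................................................##.####################
################.....................................................................#########################
```

Request:
{"api": "move_arm", "payload": {
  "targets": "0.3 -0.1 0.6 0; 0.3 0 1 0; 0 0 1 0; 0 0 0 0"
}}

```text
time_s: 7.32
tcp_pos: [0.5738, 0.0469, 0.0972]
ee_rot: [[0.951, -0.309, 0.01], [-0.309, -0.951, 0.002], [0.009, -0.005, -1.0]]
wrist_force: [0.7, -0.8, 0.1]
gripper_width: 0.004
gripper_force: 0.0
```

```bash
cat >> h.py <<'E'
def blob(c,lo=100):
    H=hsv(c);m=cv2.inRange(H,(0,0,lo),(179,60,255));m[(H[...,0]>95)&(H[...,0]<125)&(H[...,1]>50)]=0
    m[:140]=0;m[225:]=0;m[:,:250]=0;m[:,372:]=0;out=[]
    for k in cv2.findContours(m,0,2)[0]:
        if cv2.contourArea(k)>80:
            e=cv2.fitEllipse(k);M=cv2.boundingRect(k);P=np.array([w2b(ray(c,*q,.026)) for q in k[:,0]])
            print("blob",cv2.contourArea(k),M,np.round(e[0],1),"ctr@z26",w2b(ray(c,*e[0],.026)),"ext",P.min(0),P.max(0))
E
python3 - <<'E'
from h import *
c=capture("scene");blob(c);s=sense();print(s["tcp_pos"]);snap("pics/a6.png")
E
```

```text
blob 160.5 (346, 205, 26, 20) [370.2 205.4] ctr@z26 [-65.1 157.8] ext [-64.4 155.7] [  6.  186.4]
blob 133.5 (337, 195, 18, 14) [345. 202.] ctr@z26 [-37.4 120.6] ext [-58.8 100.4] [-19.8 136.5]
blob 89.0 (344, 176, 12, 14) [349.6 182.3] ctr@z26 [-88.7  90.7] ext [-105.3   75.6] [-72.3 110.2]
blob 543.0 (303, 174, 30, 25) [316.9 186.1] ctr@z26 [-31.9  55. ] ext [-64.1  20.4] [-0.5 87.6]
blob 513.5 (253, 145, 26, 30) [265.6 159.6] ctr@z26 [-14.5 -73.6] ext [ -49.8 -115.7] [ 19.1 -34.8]
[0.57189676 0.04670304 0.09482046]
```

View pics/a6.png

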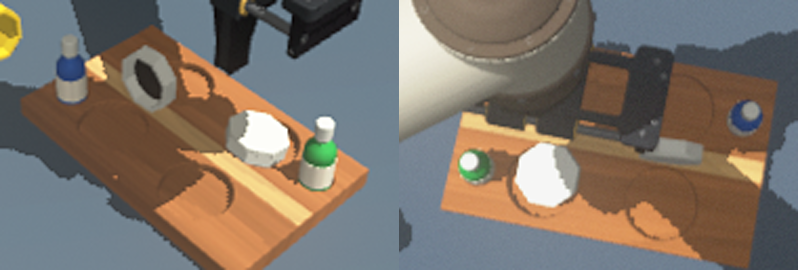

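Lid Q now lies closed face up, leaning on the strip near (-33,55) in the board frame. I'll push it about 13 mm towards board -x with the tip low.

Request:
{"api": "move_arm", "payload": {
  "targets": "0.3 -0.1 -0.5 0; 0 0 -1 0; 0 0 -1 0; 0 0 -0.8 0; 0 0 -0.5 0; 0 0 -0.2 0; 0 0 0 0; 0 0 0 0"
}}

```text
time_s: 8.13
tcp_pos: [0.5769, 0.0434, -0.0088]
ee_rot: [[0.951, -0.31, -0.001], [-0.31, -0.951, -0.001], [-0.001, 0.001, -1.0]]
wrist_force: [-0.8, -0.1, 1.2]
gripper_width: 0.002
gripper_force: 0.0
```

```bash
python3 - <<'E'
from h import *
c=capture("scene");blob(c);s=sense();p=s["tcp_pos"];print(p,w2b(p),s["wrist_force"],"exp tip +33",proj(c,p+[0,0,.033]))
g=cv2.cvtColor(c["image"],6);print("\n".join("".join("#" if g[v,u]<45 else "." for u in range(285,335)) for v in range(155,205)))
E
```

```text
blob 105.5 (346, 205, 24, 20) [387.2 180.7] ctr@z26 [-148.6  137.8] ext [-64.4 155.7] [  6.  180.4]
blob 132.0 (337, 195, 18, 14) [344.9 201.9] ctr@z26 [-37.4 120.3] ext [-58.8 100.4] [-19.8 136.5]
blob 84.0 (306, 187, 15, 12) [312.4 193. ] ctr@z26 [-10.4  62.5] ext [-19.1  45. ] [-0.6 81.7]
blob 120.5 (254, 157, 22, 18) [263.8 165.8] ctr@z26 [  2.4 -61.1] ext [ -8.7 -96.8] [ 19.1 -34.8]
[ 0.57747503  0.04370926 -0.00789987] [20.7 55.1] [ 1.14874564  0.13287476 -0.11919859] exp tip +33 (np.float64(298.4261130928033), np.float64(198.79032685679343))
#################################################.
#################################################.
.################################################.
...##############################################.
....###########################################...
......#######################################.....
.......#####################################......
##.......#################################........
###........##############################.........
#####.......###########################...........
####.###......#####################
[... 1304 characters left out ...]
#######.................########.####
......##############.................#############
......##############.................#############
......##############.................#############
......##############.................#############
......##############.................####...#####.
......##############.................####...####..
......#############..................####...##....
.......##########...................#####..##.....
.........#######......................##.##.......
...........####........................###........
...........##........................####.........
......................................##..........
..................................................
```

Request:
{"api": "move_arm", "payload": {
  "targets": "-0.2 0.065 0 0; -0.2 0.065 0 0; -0.12 0.04 0 0; -0.12 0.04 0 0; -0.12 0.04 0 0; -0.12 0.04 0 0; -0.12 0.04 0 0; -0.12 0.04 0 0; 0 0 0 0; 0 0 0 0"
}}

```text
time_s: 9.02
tcp_pos: [0.5488, 0.053, -0.008]
ee_rot: [[0.951, -0.31, -0.0], [-0.31, -0.951, -0.0], [-0.0, 0.0, -1.0]]
wrist_force: [-0.8, 1.0, -0.1]
gripper_width: 0.003
gripper_force: 0.0
```

Request:
{"api": "move_arm", "payload": {
  "targets": "0.3 -0.1 0 0; 0.3 -0.1 0.6 0; 0.3 -0.1 1 0; 0 0 1 0; 0 0 1 0; 0 0 0.5 0; 0 0 0 0"
}}

```text
time_s: 9.6
tcp_pos: [0.5748, 0.0458, 0.0983]
ee_rot: [[0.951, -0.31, 0.008], [-0.31, -0.951, 0.002], [0.007, -0.004, -1.0]]
wrist_force: [0.7, 1.3, -0.5]
gripper_width: 0.005
gripper_force: 0.0
```

```bash
cat >> h.py <<'E'
def show(c,u0,u1,v0,v1,lo=95):
    H=hsv(c);m=cv2.inRange(H,(0,0,lo),(179,60,255));m[(H[...,0]>95)&(H[...,0]<125)&(H[...,1]>50)]=0
    print("\n".join("%d "%v+"".join("#" if m[v,u] else "." for u in range(u0,u1)) for v in range(v0,v1)))
E
python3 - <<'E'
from h import *
c=capture("scene");blob(c);show(c,285,350,165,215);s=sense();print(s["tcp_pos"],w2b(s["tcp_pos"]))
def octa(x,y,z): return np.round([proj(c,[*b2w(x+30.3*np.cos(t),y+30.3*np.sin(t)),z]) for t in np.radians(np.arange(22.5,360,45))])
o=octa(-46,56,.025);print("expected seated bbox",o.min(0),o.max(0),"ctr",proj(c,[*b2w(-46,56),.025]))
c=capture("top")
o=octa(-46,56,.025);print("top expected",o.min(0),o.max(0),proj(c,[*b2w(-46,56),.025]))
show(c,195,240,235,280)
E
```

```text
blob 154.0 (346, 205, 26, 20) [370.2 205.2] ctr@z26 [-65.6 157.5] ext [-64.4 155.7] [  6.  187.6]
blob 133.5 (337, 195, 18, 14) [345. 202.] ctr@z26 [-37.4 120.6] ext [-58.8 100.4] [-19.8 136.5]
blob 89.0 (344, 176, 13, 14) [350.  182.6] ctr@z26 [-88.7  91.6] ext [-105.3   75.6] [-72.3 111.6]
blob 558.0 (306, 175, 30, 24) [319.5 186.2] ctr@z26 [-35.4  58.5] ext [-70.7  25. ] [-1.9 90.2]
blob 512.5 (253, 145, 26, 30) [265.7 159.6] ctr@z26 [-14.5 -73.6] ext [ -49.8 -115.7] [ 19.1 -34.8]
165 ..............................#...#..#####.......................
166 ................................#................................
167 .................................#...............................
168 ...................................#.............................
169 ....................................#............................
170 ......................................#..........................
171 ........................................#........................
172 .........................................#.....#.................
173 ...........................................#...
[... 4698 characters left out ...]

266 .............##########################......
267 ..............########################.......
268 ..............#######################........
269 ...............####################..........
270 ................##################...........
271 ................################.............
272 ....................###########..............
273 ..........................###................
274 .............................................
275 .............................................
276 ###..........................................
277 ########.....................................
278 #############................................
279 ###.#######.######...........................
```

```bash
python3 - <<'E'
from h import *
c=capture("scene");g=cv2.cvtColor(c["image"],6);print(g[172:202,304:338:3])
def octa(x,y,z): return np.round([proj(c,[*b2w(x+30.3*np.cos(t),y+30.3*np.sin(t)),z]) for t in np.radians(np.arange(22.5,360,45))],1).tolist()
print(octa(-46,56,.025))
c=capture("top");g=cv2.cvtColor(c["image"],6);print(g[238:276:1,203:240:4]);print(octa(-46,56,.025))
E
```

```text
[[ 93 164 164 165 165 166 165 160 128 129 129 128]
 [ 84 168 161 162 159 162 161 165 132 129 128 128]
 [ 88 171 162 217 216 216 217 179 162 128 128 129]
 [ 88 133 161 254 253 253 253 252 163 131 128 128]
 [ 89 120 213 253 253 253 253 254 200 161 128 129]
 [ 88 123 156 252 252 252 252 252 251 162 138 129]
 [ 87 126 202 252 251 252 252 252 253 222 162 128]
 [ 86 142 218 251 251 251 251 252 252 254 162 146]
 [ 86 146 216 251 251 251 251 251 251 253 179 167]
 [ 86 146 215 251 251 252 251 251 252 252 205 166]
 [ 83 146 255 251 251 251 252 251 252 252 193 164]
 [ 85 146 230 251 251 251 251 251 251 252 206 167]
 [ 80 146 254 251 251 251 251 251 251 252 242 163]
 [ 82 144 255 251 251 251 251 251 251 251 249 148]
 [ 85 140 254 251 251 251 251 251 251 251 253 126]
 [ 89 205 253 251 251 251 251 251 251 251 253 105]
 [ 87 157 255 251 251 251 251 251 251 252 236  91]
 [ 88 159 238 252 251 251 251 251 251 254 193  97]
 [ 87 145 154 255 251 251 251 251 252 238 188  98]
 [ 93 138 132 231 253 252 252 252 253 212 203 112]
 [154 137 136 154 255 255 255 255 246 210 182 136]
 [203 139 137 136 196 203 212
[... 1623 characters left out ...]
45  98 100]
 [102 245 245 245 245 245 245 245  96 100]
 [114 242 245 245 245 245 245 245 136 100]
 [118 228 245 245 245 245 245 245 154 144]
 [138 178 245 245 245 245 245 245 162 166]
 [160 154 245 245 245 245 245 225 165 165]
 [161 125 245 245 245 245 245 139 162 163]
 [162 100 244 245 245 245 245 140 162 162]
 [165 118 241 245 245 245 214 162 163 162]
 [160 153 198 242 245 245 119 167 165 160]
 [165 162 125 192 232 245 133 167 165 165]
 [165 163 141 113 184 209 157 164 163 165]
 [163 163 162 131 148 152 165 163 165 163]
 [165 165 164 159 156 166 165 164 165 162]]
[[215.4, 241.2], [205.5, 247.8], [202.9, 259.5], [209.4, 269.4], [221.1, 271.7], [231.1, 265.0], [233.5, 253.2], [226.9, 243.4]]
```

Both views place Q's closed face where a seated lid should be (scene rows 174–193 against 174–193 expected), so Q looks seated in recess1. Next is P, which I'll push from its -x side.

Request:
{"api": "move_arm", "payload": {
  "targets": "-0.87 -0.88 0 0; -0.87 -0.88 0 0; -0.87 -0.88 0 0; -0.87 -0.88 0 0; 0 0 -1 0; 0 0 -1 0; 0 0 -0.76 0; 0 0 0 0; 0 0 0 0"
}}

```text
time_s: 10.55
tcp_pos: [0.4833, -0.043, 0.0242]
ee_rot: [[0.951, -0.31, -0.004], [-0.31, -0.951, -0.001], [-0.004, 0.002, -1.0]]
wrist_force: [-0.2, 0.2, 0.4]
gripper_width: 0.01
gripper_force: 0.0
```

```bash
python3 - <<'E'
from h import *
c=capture("scene");s=sense();print(s["tcp_pos"],w2b(s["tcp_pos"]),s["wrist_force"]);show(c,245,290,140,180)
E
```

```text
[ 0.48460212 -0.042633    0.0253111 ] [-41.1 -55.6] [ 0.18455592 -0.04593346  0.94101618]
140 .............................................
141 .............................................
142 .............................................
143 .............................................
144 .............................................
145 ..................##.........................
146 .................#####.......................
147 ...............#########.................#...
148 .............#############................##.
149 ...........################................##
150 ..........###################................
151 .........######..############................
152 ........#######...############...............
153 ........######......##########...............
154 ........######........#########..............
155 ........######.........#########.............
156 ........######.........#########.............
157 ........######..........#########............
158 ........#######.........#########............
159 ........#######..........#########...........
160 ......
[... 289 characters left out ...]

166 ............########.......#######...........
167 ............#########......#######...........
168 .............#########.....#######...........
169 ..............##################.............
170 ...............################..............
171 .................#############...............
172 ..................##########.................
173 ....................#####....................
174 ......................#......................
175 .............................................
176 .............................................
177 .............................................
178 .............................................
179 .............................................
```

Request:
{"api": "move_arm", "payload": {
  "targets": "0.38 -0.12 0 0; 0.3 -0.1 0 0; 0.15 -0.05 0 0; 0.15 -0.05 0 0; 0.15 -0.05 0 0; 0.15 -0.05 0 0; 0.15 -0.05 0 0; 0.15 -0.05 0 0; 0.1 -0.03 0 0; 0 0 0 0"
}}

```text
time_s: 11.43
tcp_pos: [0.527, -0.0564, 0.0255]
ee_rot: [[0.951, -0.31, 0.0], [-0.31, -0.951, -0.0], [0.0, -0.0, -1.0]]
wrist_force: [0.1, 0.2, 0.0]
gripper_width: 0.003
gripper_force: 0.0
```

Request:
{"api": "move_arm", "payload": {
  "targets": "0 0 0 0; 0 0 0 0; 0 0 0 0; -0.3 0.1 0.6 0; -0.3 0.1 1 0; -0.3 0.1 1 0; 0 0 0 0; 0 0 0 0"
}}

```text
time_s: 12.1
tcp_pos: [0.5046, -0.0484, 0.0921]
ee_rot: [[0.951, -0.31, 0.004], [-0.31, -0.951, 0.001], [0.003, -0.002, -1.0]]
wrist_force: [-0.9, 0.5, 0.4]
gripper_width: 0.004
gripper_force: 0.0
```

```bash
python3 - <<'E'
from h import *
c=capture("scene");s=sense();print(s["tcp_pos"],w2b(s["tcp_pos"]),s["wrist_force"]);blob(c);show(c,225,295,145,195)
def octa(x,y,z): return np.round([proj(c,[*b2w(x+30.3*np.cos(t),y+30.3*np.sin(t)),z]) for t in np.radians(np.arange(22.5,360,45))],1).tolist()
print(octa(46,-56,.025))
E
```

```text
[ 0.50383788 -0.04859577  0.09087532] [-21.  -55.3] [ 0.53718351  0.09767204 -0.84287048]
blob 161.5 (346, 205, 26, 20) [191.7 415. ] ctr@z26 [394.4 233.2] ext [-64.4 155.7] [  6.  186.4]
blob 132.5 (338, 195, 17, 14) [344.5 202.1] ctr@z26 [-36.6 120. ] ext [-58.8 100.4] [-19.8 136.5]
blob 93.0 (344, 176, 15, 14) [350.4 182.5] ctr@z26 [-89.4  92.2] ext [-105.3   75.6] [-72.3 111.6]
blob 561.0 (305, 175, 31, 24) [319.6 186.2] ctr@z26 [-35.6  58.7] ext [-70.4  25. ] [-1.9 90.2]
blob 312.0 (250, 165, 16, 26) [253.1 177.7] ctr@z26 [ 44.3 -47.5] ext [  9.3 -79.6] [ 73.2 -15.4]
145 #######...................................................#...........
146 #######.....................................................#.........
147 #######......................................................#........
148 #######........................................................#......
149 #######.........................................................#.....
150 .####.............................................................#...
151 ...................................................................
[... 2657 characters left out ...]
############..................................
188 .................###################..................................
189 ...................###############....................................
190 .....................#########........................................
191 ......................................................................
192 ......................................................................
193 #.....................................................................
194 ###...................................................................
[[242.8, 185.4], [254.6, 185.8], [263.3, 180.7], [263.8, 173.2], [256.1, 167.9], [244.9, 167.5], [236.2, 172.2], [235.2, 179.7]]
```

P has fallen over, with its scene blob at u 237–265 and v 165–190. I'll lower the tip behind it and nudge it +x.

Request:
{"api": "move_arm", "payload": {
  "targets": "0 0 -1 0; 0 0 -1 0; 0 0 -1 0; 0 0 -0.7 0; 0 0 -0.25 0; 0 0 0 0; 0.2 -0.065 0 0; 0.2 -0.065 0 0; 0.12 -0.04 0 0; 0.12 -0.04 0 0"
}}

```text
time_s: 12.98
tcp_pos: [0.5215, -0.0541, -0.0072]
ee_rot: [[0.951, -0.31, 0.003], [-0.31, -0.951, 0.0], [0.002, -0.001, -1.0]]
wrist_force: [-0.1, -0.0, 0.5]
gripper_width: 0.008
gripper_force: 0.0
```

Request:
{"api": "move_arm", "payload": {
  "targets": "0.12 -0.04 0 0; 0.12 -0.04 0 0; 0.12 -0.04 0 0; 0.12 -0.04 0 0; 0.05 -0.015 0 0; 0 0 0 0; 0 0 0 0"
}}

```text
time_s: 13.57
tcp_pos: [0.5331, -0.0585, -0.0083]
ee_rot: [[0.951, -0.31, -0.0], [-0.31, -0.951, -0.0], [-0.0, 0.0, -1.0]]
wrist_force: [0.1, 0.1, -0.1]
gripper_width: 0.004
gripper_force: 0.0
```

Request:
{"api": "move_arm", "payload": {
  "targets": "-0.3 0.1 0 0; -0.3 0.1 0.6 0; -0.3 0.1 1 0; -0.5 0.1 1 0; -0.8 0 1 0; -0.9 0 1 0; -0.9 0 0 0; 0 0 0 0; 0 0 0 0"
}}

```text
time_s: 14.32
tcp_pos: [0.4318, -0.0484, 0.1072]
ee_rot: [[0.951, -0.31, 0.001], [-0.31, -0.951, 0.001], [0.001, -0.001, -1.0]]
wrist_force: [0.2, -0.4, -0.4]
gripper_width: 0.003
gripper_force: 0.0
```

```bash
python3 - <<'E'
from h import *
c=capture("scene");s=sense();print(s["tcp_pos"],w2b(s["tcp_pos"]),s["wrist_force"]);show(c,225,295,160,195)
I=[cv2.resize(c["image"][140:220,220:360],(399,228),interpolation=2)]
t=capture("top");g=cv2.cvtColor(t["image"],6)
for n,x,y in(("Q",-46,56),("P",46,-56)):
    e=np.array([proj(t,[*b2w(x+30.3*np.cos(a),y+30.3*np.sin(a)),.025]) for a in np.radians(np.arange(22.5,360,45))])
    m=np.zeros((384,512),np.uint8);m[(hsv(t)[...,1]<40)&(g>200)]=255;x0,y0=np.int32(e.min(0))-6;x1,y1=np.int32(e.max(0))+7
    v,u=np.nonzero(m[y0:y1,x0:x1]);print(n,"exp",e.min(0),e.max(0),"seen",(u.min()+x0,v.min()+y0,u.max()+x0,v.max()+y0),len(u)) if len(u) else print(n,"none")
I.append(cv2.resize(t["image"][175:305,160:340],(399,288),interpolation=2));I[0]=cv2.resize(I[0],(399,288))
cv2.imwrite("pics/a7.png",np.hstack(I))
E
```

```text
[ 0.43273812 -0.0483373   0.10694277] [-88.7 -76.9] [-0.19612491 -0.17016667  0.31511578]
160 .......####...........................................................
161 ###########...........................................................
162 ###########...........................................................
163 ###########...........................................................
164 ###########...........................................................
165 ############..........................................................
166 ############..........................................................
167 ###########...........................................................
168 ###########...........................................................
169 #########.#.......#############.......................................
170 ....##..#........################.....................................
171 ...............###################....................................
172 .............#######################..................................
173 ............###################
[... 1178 characters left out ...]
.....####################....................................
190 ................################......................................
191 ....................#######...........................................
192 ......................................................................
193 #.....................................................................
194 ###...................................................................
Q exp [202.94377195 241.15972844] [233.45756393 271.72286555] seen (np.int64(205), np.int64(243), np.int64(232), np.int64(273)) 616
P exp [268.04771815 206.63196502] [297.87872146 236.18791106] seen (np.int64(268), np.int64(208), np.int64(296), np.int64(236)) 658
```

View pics/a7.png

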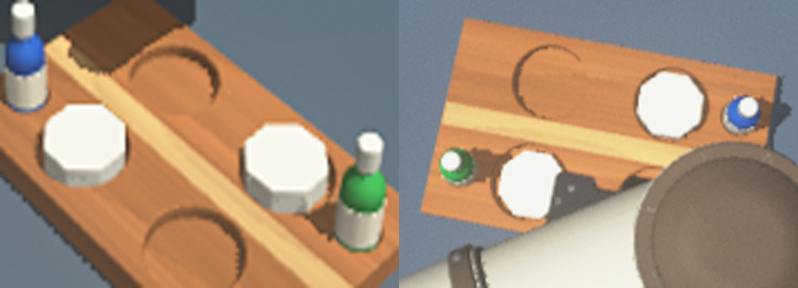

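P looks flush in its recess. Q shows a slightly taller near wall, so I'll clear the arm and triangulate both top faces.

Request:
{"api": "move_arm", "payload": {
  "targets": "-0.2 -1 1 0; 0 -1 1 0; 0 -1 0 0; 0 -1 0 0; 0 -1 0 0; 0 -1 0 0; 0 -1 0 0; 0 -1 0 0; 0 -1 0 0; 0 -1 0 0"
}}

```text
time_s: 15.25
tcp_pos: [0.4284, -0.3, 0.1556]
ee_rot: [[0.951, -0.31, -0.002], [-0.31, -0.951, 0.0], [-0.002, 0.0, -1.0]]
wrist_force: [1.2, 1.6, 0.2]
gripper_width: 0.002
gripper_force: 0.0
```

```bash
cat > tri.py <<'E'
from h import *
cs={n:capture(n) for n in("scene","top")}
def sub(n,seed,lo):
    c=cs[n];g=cv2.cvtColor(c["image"],6);big=cv2.resize(g,None,fx=8,fy=8,interpolation=1)
    m=(big>lo).astype(np.uint8);_,L=cv2.connectedComponents(m);l=L[int(seed[1]*8+4),int(seed[0]*8+4)];k=max(cv2.findContours((L==l).astype(np.uint8),0,1)[0],key=cv2.contourArea)
    M=cv2.moments(k);p=k[:,0]/8-.44;return np.array([M["m10"]/M["m00"],M["m01"]/M["m00"]])/8-.44,M["m00"]/64,p
for nm,x,y in(("Q",-46,56),("P",46,-56)):
    R=[];
    for n in cs:
        c=cs[n];cen,A,p=sub(n,proj(c,[*b2w(x,y),.025]),238 if n=="scene" else 225)
        P=np.array([w2b(ray(c,*q,.025)) for q in p]);e=proj(c,[*b2w(x,y),.025]);print(nm,n,"centroid",np.round(cen,2),"exp",np.round(e,2),"area",A,"on z25 ctr",w2b(ray(c,*cen,.025)),"ext",P.min(0),P.max(0))
        T=np.array(c["world_from_camera"]);d=ray(c,*cen,0)-T[:3,3];R.append((T[:3,3],d/np.linalg.norm(d)))
    (o1,d1),(o2,d2)=R;s=np.linalg.lstsq(np.c_[d1,-d2],o2-o1,rcond=None)[0];a1=o1+d1*s[0];a2=o2+d2*s[1];q=(a1+a2)/2;print(nm,"3D",w2b(q),"z",q[2]*1000,"miss",np.linalg.norm(a1-a2)*1000)
s=sense();print(s["tcp_pos"])
E
python3 tri.py
```

```text
Q scene centroid [320.1  183.51] exp [322.05 183.59] area 381.8125 on z25 ctr [-43.3  53.3] ext [-70.8  25.5] [-16.7  79.8]
Q top centroid [219.48 257.76] exp [218.22 256.33] area 656.09375 on z25 ctr [-48.3  53. ] ext [-76.1  25.3] [-20.1  80.8]
Q 3D [-47.2  52.2] z 21.85930009922138 miss 2.8331876895962305
P scene centroid [249.34 177.65] exp [249.63 176.41] area 371.2578125 on z25 ctr [ 49.  -53.5] ext [ 21.9 -81.5] [ 75.5 -26.8]
P top centroid [281.81 221.74] exp [282.98 221.3 ] area 617.015625 on z25 ctr [ 44.7 -53.9] ext [ 17.2 -81.6] [ 72.9 -26.1]
P 3D [ 46.1 -54.9] z 22.176155296342202 miss 2.57020789379067
[ 0.42854567 -0.30125517  0.15522032]
```

Both top faces triangulate to the same height (21.9 and 22.2 mm) and lie within the recess play, so both lids are flat and seated. Handing in.

```bash
python3 -c "
from station import *
print(finish_job())"
```

```text
the job is handed in; nothing more can be done
None
```

The job is handed in at about 15 s of the 54 s: both white lids lie flat, hollow side down, in recess1 and recess2 (seating judged from the camera images), and both bottles are still standing.

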